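Show the seal under a microscope objective in an inspection mirror

TASK

The bench camera has to see the orange seal stuck under the cap on the microscope's objective. First turn the ring light's dimmer fully anticlockwise to off, so that it does not dazzle the camera; then pick up the inspection mirror and hold it under the objective, where the camera is aimed, angled so that the camera sees the seal in the middle of the glass. Do not knock the mirror against the microscope, strike the camera or shift the things lying about, and finish still holding the mirror there, steady and resting on nothing.

Things in the scene. Friction and masses are not known exactly. Their poses are not given: they have to be found in the camera images.
- dimmer (a joint): Angle of the ring light's dimmer in rad: 0 is fully anticlockwise seen from above (off, end stop), growing clockwise to 4.7 (full). It turns about the vertical with light friction (0.03 N m) and stays where it is left.
- dimmer_grip (a point): Gripping point on the dimmer's axis, 79.5 mm above the bench. The dimmer stands on the grey controller: a black disc 36 mm wide, 8 mm thick, with an upright bar 34 mm long, 14 mm wide; the bar's top is 7 mm above this point, the disc's top 23 mm below. The frame turns with it: x along the bar, y across it (grip this way), z up; a white pointer line marks the -x half.
- controller: The ring light's controller, a grey box 80 x 70 x 42 mm fixed on the bench, the dimmer standing in the middle of its top. Origin: centre of its underside.
- mirror: Inspection mirror, 90 g, loose on the bench, glass up: blue flat-sided handle 16 mm wide (x), 120 mm long (y -70 to +50 mm), 18 mm high; thin steel neck; black frame 62 x 56 x 6 mm centred at y = 140 mm, its glass on the +z face. Origin: underside of the handle at the balance point; y points from handle to glass, z out of the glass.
- mirror_grip (a point): Point in the middle of the mirror's handle at its balance point, 9 mm above its underside; axes as mirror. Grip here, across the handle (x).
- mirror_glass (a point): Centre of the mirror's reflecting face (56 mm along x, 50 mm along y), 140 mm along +y from the grip point and 3.5 mm higher; axes as mirror, z is the normal of the glass.
- microscope: White stereo microscope, fixed, 0.45 m tall. Origin: on the bench below the objective's centre; z up, eyepieces towards -y, column at y = 135 mm. Base x -100 to 100, y -90 to 180 mm, stage 53 mm high. Cap 56 mm wide, underside at 215 mm; ring light 92 mm wide from 222 mm up; head above within 62 mm either side in x. The gap under the cap is open to -x, +x and -y.
- seal (a point): Centre of the orange round seal (18 mm diameter) on the underside of the objective's cap, facing straight down, on the optical axis 215 mm above the bench.
- view_point (a point): Point in the air on the optical axis at which the bench camera is aimed, 130 mm above the bench, 85 mm below the seal. The glass centre belongs here, within 20 mm.
- camera: Bench camera on a thin fixed stand before the microscope, looking 35 degrees down in under the objective. Origin: on the bench on the microscope's optical axis, NOT under the camera; the camera lies towards its -y: base disc 96 mm wide at y = -295 mm, post up to 347 mm, grey camera body 46 x 52 x 36 mm behind the lens.
- lens (a point): Front of the bench camera's lens, 270 mm from the view point; in the camera's frame at y = -221 mm, 285 mm above the bench.
- aim (a point): Point in the air on the line from seal to lens, 24 % of the way from the seal. With the glass centre at the view point, the camera sees the seal mid-glass when the normal of the glass (+z) runs through here: it then halves the angle between the directions to seal and lens, leaning 27.5 degrees from vertical towards the camera.
- dish: Bystander: white closed dish, 92 mm diameter, 17 mm high. Origin: centre of its underside.
- tumbler: Bystander: amber drinking bottle with a black lid, 76 mm diameter, 190 mm high. Origin: centre of its underside.
- jar: Bystander: small glass specimen jar with white lid, 60 mm diameter, 75 mm high. Origin: centre of its underside.
- carton: Bystander: yellow carton lying flat, 150 x 60 x 45 mm. Origin: centre of its underside.
There are look-alikes about, which are no part of the job. What is shaped like the controller but pink or red is not meant.

How it is judged:
On the way, in this order (a step that is already met when the one before it is completed fails the run):
1. the ring light's dimmer is turned fully anticlockwise to its end stop (value of joint dimmer below 0.06 rad), for 0.2 s.
2. the mirror is lifted off the bench in the gripper (height (world z) of mirror_grip above 0.04 m and contact force between the fingers and mirror above 0.5 N), for 0.2 s.
At the end, for the whole second after the job is handed in: Dimmer within 0.06 rad of off; mirror held by the fingers, not touching microscope, camera or controller, under 20 mm/s and 0.15 rad/s; glass centre within 20 mm of the view point and facing so that the aim point lies at most 12 mm off its normal in x and y: the camera sees the seal in the glass (value of joint dimmer below 0.06 rad and distance between mirror_glass and view_point below 0.02 m and x of aim in the frame of mirror_glass between -0.012 and 0.012 m and y of aim in the frame of mirror_glass between -0.012 and 0.012 m and z of aim in the frame of mirror_glass above 0.05 m and contact force between the fingers and mirror above 0.5 N and contact force between mirror and microscope below 0.3 N and contact force between mirror and camera below 0.3 N and contact force between mirror and controller below 0.3 N and linear speed of mirror below 0.02 m/s and angular speed of mirror below 0.15 rad/s); the arm keeps its last pose, push and grip.
It fails at once if the mirror is knocked against the microscope (over 5 N) (contact force between mirror and microscope above 5 N).
It fails at once if the camera is struck (over 3 N) (contact force between camera and the arm above 3 N or contact force between camera and the fingers above 3 N or contact force between camera and mirror above 3 N).
It fails at once if a bystander is shifted by more than 20 mm (distance of any of dish, tumbler, jar, carton from where it was at the start of the episode above 0.02 m).
It also fails if it takes over 58 s, if anything falls off the work surface, if the arm or the gripper's body presses on something with over 40 N, if the wrist force passes 120 N, or if a joint passes its speed limit or range.

ROBOT

A 7-joint arm with a two-finger parallel gripper is mounted at the origin on the work surface. World frame = base frame: x ahead of the robot, y to its left, z up, the work surface at z = 0. Lengths are in m, angles in rad, forces in N, time in s.
With the tool pointing down it reaches from about 0.425 to 0.825 m from the base axis. Payload 3.6 kg.
Tool frame: the origin (TCP) lies midway between the tips of the shut fingers; the grasp point (between the pads) lies 19 mm behind it (ctrl.tcp_to_grasp is the distance from the TCP to the grasp point, in m); z points along the fingers, y is the line along which they close (so a half turn about z gives the same grasp; the last joint's range is limited). The gripper opens to 85 mm and grips with 20 to 120 N. Pads are 22 mm wide; open, the fingers measure 114 mm over their backs; the gripper's body (76 mm by 85 mm) begins 54 mm behind the grasp point. The pads swing forward as they close: fully open they stand 13 mm farther back than shut.
Start: joints at [-1.353, 0.615, -0.013, 1.423, 0.008, 1.103, -0.04], TCP at [0.158, 0.631, 0.193] pointing down, gripper open.
Joint ranges: [-3.12, 3.12], [-0.3, 2.06], [-1.34, 1.32], [0.26, 2.42], [-1.36, 4.5], [0.01, 1.98], [-2.84, 2.84]. Speed limits (rad/s): [2.79, 2.79, 3.14, 3.14, 3.14, 3.14, 3.14].

INTERFACE

Orientations are given as a 3x3 rotation matrix whose columns are the frame's x, y, z axes.
In Python, from plant import ctrl gives the robot as it stands.
- The arm moves only by the tool servo_tool, never from a script. Its argument "targets" is a list of rows, each a list of 7 numbers: the shift along the world's x, y, z in m, then the turn, a rotation vector about the world's x, y, z in rad, then the opening, from 0 (shut) to 1 (fully open). A call has 1 to 12 rows; each row shifts and turns the commanded pose from where the row before left it; what a row does not reach is not made up. A row lasts 1/8 s, in which the tool goes at most 62.5 mm and 10.7 degrees, less where a joint would pass 70% of its speed; a pose out of reach is approached as far as the arm can. A call with a gripper value outside its range is refused whole. The fingers move at their own pace and stop on an object; the grip force is fixed at half the most. Time passes only in rows, so rows that do not move let the fingers close. It gives the time, the measured TCP pose, the force, the opening and the grip force at its end, in the units of the state.
- ctrl.state(): the state, without advancing time (a new reading comes with each control period).
- ctrl.read_camera(name): name is "side" or "top" or "wrist"; returns the picture (480x640x3 uint8, red, green, blue); there is no depth.
- ctrl.camera_params(name): a dict with "camera_matrix" (3x3 intrinsics, pixels), "R" (3x3) and "t" (3): a world point X has camera coordinates R X + t; the wrist camera has in their place "tool_from_camera" (4x4, takes a point from camera to tool coordinates, whose origin is the TCP and whose axes are the flange's). Camera axes: x right, y down, z forward; pixel columns grow to the right and rows downward; lengths in m; the calibration is good to about 2 mm. The wrist camera is an equidistant fisheye: a pixel r from the principal point sees the ray r / f radians off the axis. A picture is of the moment at which its call begins: read the wrist's pose just before it. camera_params takes no time and is no camera call.
- ctrl.job_done(): hands the job in; it is judged then, once.
The state is a dict: "time_s": time; "joint_positions": joint angles; "joint_vel": joint speeds; "effort": joint torques, N m; "eef_pos": TCP position; "tool_rot": TCP orientation; "contact_force": force on the tool from outside, world axes, zero at the start; "wrist_torque": the same for the moment, N m; "gripper_width": finger opening in m; "grasp_force": force on a finger pad.
Only numpy, scipy, OpenCV 4.12 (cv2) and the standard library are available. Lean on these libraries where they do the work, as an engineer would, in place of code of your own. Each camera call takes 0.05 s, during which the arm holds its last target. There are 200 camera calls.

## Working session

There is one attempt and no reset: what is moved stays moved. The work goes in short steps, Python scripts to look and compute and a tool call to move; the robot and the scene stay as the last step left them, time stands still between calls to the robot, and variables do not carry over. Pictures are saved under pics/ and viewed, at most 10 in all, crops included, and the job is handed in when it is done.

Besides the shell and the picture viewer there is one more tool, called as name(argument=value, ...), one argument or row to a line, values as JSON. servo_tool: Moves the arm, as the interface text tells. Its arguments: {"type":"object","properties":{"targets":{"type":"array","items":{"type":"array","items":{"type":"number"}}}},"required":["targets"]}

```bash
ls; mkdir -p pics; python3 - <<'E'
from plant import ctrl
import cv2,numpy as np
np.set_printoptions(precision=4,suppress=True)
for n in ("side","top"):
    cv2.imwrite(f"pics/{n}0.png",ctrl.read_camera(n)[:,:,::-1])
    p=ctrl.camera_params(n);print(n,p["camera_matrix"].tolist(),p["R"].tolist(),p["t"])
print(ctrl.camera_params("wrist"))
s=ctrl.state();print(s)
E
```

```text
pics
side [[473.35080820477646, 0.0, 319.61482274853046], [0.0, 473.35080820477646, 232.30823023757006], [0.0, 0.0, 1.0]] [[0.5695847976842603, 0.821883010291848, 0.009026385798903285], [0.6801837415068348, -0.4651616451951043, -0.5665463102246341], [-0.46143605844877783, 0.32883576635304446, -0.8239804625901405]] [-0.2821 -0.2545  1.4498]
top [[510.33662820172833, 0.0, 311.577999245615], [0.0, 510.33662820172833, 244.58378431376846], [0.0, 0.0, 1.0]] [[-0.003843990034946517, -0.9996941253658472, -0.024431116421992263], [-0.9888814838417247, 0.007432032051079423, -0.14851995089744796], [0.14865609525209472, 0.02358856944804909, -0.9886075787367781]] [0.0221 0.5688 1.2925]
{'camera_matrix': array([[371.6483,   0.    , 318.4979],
       [  0.    , 371.6483, 244.1778],
       [  0.    ,   0.    ,   1.    ]]), 'tool_from_camera': array([[-0.001 , -0.954 , -0.2997,  0.0769],
       [ 1.    , -0.0008, -0.0006, -0.0012],
       [ 0.0004, -0.2997,  0.954 , -0.1819],
       [ 0.    ,  0.    ,  0.    ,  1.    ]])}
{'time_s': 0.1, 'joint_positions': array([-1.3525,  0.6158, -0.0126,  1.4248,  0.0081,  1.1034, -0.0404]), 'joint_vel': array([-0.0002, -0.0029,  0.0006, -0.0028, -0.001 , -0.0009, -0.0003]), 'effort': array([  0.0015, -47.0386,   0.2603, -17.1571,   0.01  ,   0.0058,
        -0.    ]), 'eef_pos': array([0.1573, 0.6299, 0.192 ]), 'tool_rot': array([[-0.9702,  0.2423, -0.0005],
       [ 0.2423,  0.9702, -0.0022],
       [-0.    , -0.0023, -1.    ]]), 'contact_force': array([ 0.5759, -0.1011, -0.3942]), 'wrist_torque': array([-0.0641, -0.0042,  0.0109]), 'grasp_force': 0.0, 'gripper_width': 0.08553730433578448}
```

View pics/top0.png

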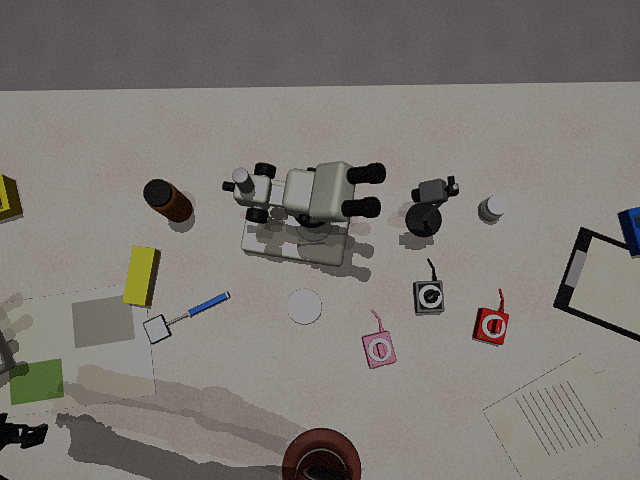

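View pics/side0.png

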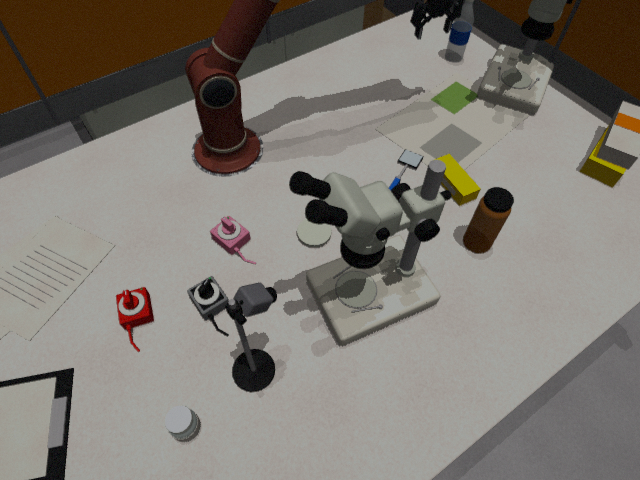

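```bash
python3 - <<'E'
import cv2,numpy as np
t=cv2.imread("pics/top0.png");s=cv2.imread("pics/side0.png")
def c(im,x,y,w,h,W=400,H=300): return cv2.resize(im[y:y+h,x:x+w],(W,H),interpolation=cv2.INTER_CUBIC)
a=np.hstack([c(t,390,252,80,60),c(t,130,270,120,90)])
b=np.hstack([c(s,170,260,80,60),c(t,230,150,160,120)])
cv2.imwrite("pics/crop1.png",np.vstack([a,b]))
E
```

```text
(no output)
```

View pics/crop1.png

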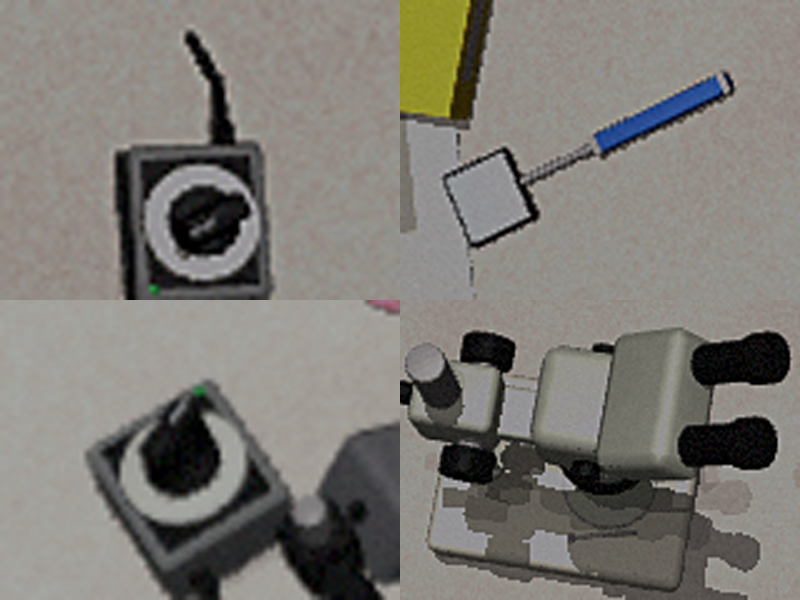

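```bash
cat > h.py <<'E'
import numpy as np,cv2
from plant import ctrl
np.set_printoptions(precision=4,suppress=True)
def ray(n,uv,st=None):
    p=ctrl.camera_params(n);K=p["camera_matrix"]
    q=np.array([(uv[0]-K[0,2])/K[0,0],(uv[1]-K[1,2])/K[1,1],1.])
    if n!="wrist":
        R=p["R"];return -R.T@p["t"],R.T@(q/np.linalg.norm(q))
    r=np.hypot(q[0],q[1]);d=np.array([q[0]/r*np.sin(r),q[1]/r*np.sin(r),np.cos(r)]) if r>1e-9 else np.array([0,0,1.])
    T=p["tool_from_camera"];Rt=st["tool_rot"];
    return st["eef_pos"]+Rt@T[:3,3],Rt@T[:3,:3]@d
def onz(r,z): return r[0]+r[1]*(z-r[0][2])/r[1][2]
def tri(rs):
    A=sum(np.eye(3)-np.outer(d,d) for o,d in rs);b=sum((np.eye(3)-np.outer(d,d))@o for o,d in rs)
    x=np.linalg.solve(A,b);return x,[np.linalg.norm(np.cross(x-o,d)) for o,d in rs]
def proj(n,X,st=None):
    p=ctrl.camera_params(n);K=p["camera_matrix"]
    if n!="wrist": c=p["R"]@X+p["t"];return (K@(c/c[2]))[:2]
    T=p["tool_from_camera"];c=T[:3,:3].T@(st["tool_rot"].T@(np.array(X)-st["eef_pos"])-T[:3,3])
    th=np.arctan2(np.hypot(c[0],c[1]),c[2]);e=c[:2]/np.hypot(c[0],c[1])*th*K[0,0];return e+K[:2,2]
E
python3 - <<'E'
from h import *
t=cv2.imread("pics/top0.png")
h=cv2.cvtColor(t,cv2.COLOR_BGR2HSV)
m=cv2.inRange(h,(100,120,60),(125,255,255));m[:,300:]=0
c=max(cv2.findContours(m,0,2)[0],key=cv2.contourArea);r=cv2.minAreaRect(c);b=cv2.boxPoints(r)
print("handle px",r); print([onz(ray("top",q),.018) for q in b])
print("handle c",onz(ray("top",r[0]),.018), "frame c",onz(ray("top",(130+(490-400)*.3,270+197*.3)),.0155))
for nm,px,z in [("dimmer disc",(390+200/5,252+222/5),.06),("ringlabel",(390+202/5,252+222/5),.042),("stage",(230+.4*205,150+.4*190),.053),
 ("baseL",(242,249),.04),("baseR",(341,266),.04),("camdisc",(423,220),.005),("dish",(305,307),.017),("jar",(491,205),.075),("carton",(143,276),.045),("tumbl",(155,192),.19)]:
    print(nm,onz(ray("top",px),z))
print("side stage",onz(ray("side",(357,288)),.053),"camdisc",onz(ray("side",(254,370)),.005),"ctrl",onz(ray("side",(170+185/5,260+172/5)),.042))
E
```

```text
handle px ((207.1625213623047, 303.8008728027344), (5.558577060699463, 39.84164810180664), 64.23066711425781)
[array([0.4012, 0.3452, 0.018 ]), array([0.4462, 0.2514, 0.018 ]), array([0.433 , 0.2447, 0.018 ]), array([0.3881, 0.3384, 0.018 ])]
handle c [0.4171 0.295  0.018 ] frame c [0.3518 0.4262 0.0155]
dimmer disc [ 0.4316 -0.2807  0.06  ]
ringlabel [ 0.4324 -0.2854  0.042 ]
stage [0.6165 0.0173 0.053 ]
baseL [0.559  0.2018 0.04  ]
baseR [ 0.5124 -0.0575  0.04  ]
camdisc [ 0.6394 -0.281   0.005 ]
dish [0.4076 0.0373 0.017 ]
jar [ 0.6631 -0.4418  0.075 ]
carton [0.489  0.4591 0.045 ]
tumbl [0.6761 0.3875 0.19  ]
side stage [0.6247 0.0176 0.053 ] camdisc [ 0.6402 -0.2791  0.005 ] ctrl [ 0.4327 -0.2822  0.042 ]
```

The target is the grey controller, centred at top (429,296). The pink one (379,350) and the red one (492,325) are ruled out by colour. The crop shows grey body, black dimmer and white scale. The mirror's blue handle is at (207,304) and its glass at (157,329).

servo_tool(
  targets=[
    [0.023, -0.039, 0.008, 0, 0, -0.086, 1],
    [0.023, -0.039, 0.008, 0, 0, -0.086, 1],
    [0.023, -0.039, 0.008, 0, 0, -0.086, 1],
    [0.023, -0.039, 0.008, 0, 0, -0.086, 1],
    [0.023, -0.039, 0.008, 0, 0, -0.086, 1],
    [0.023, -0.039, 0.008, 0, 0, -0.086, 1],
    [0.023, -0.039, 0.008, 0, 0, -0.086, 1],
    [0.023, -0.039, 0.008, 0, 0, -0.086, 1],
    [0.015, -0.045, 0, 0, 0, -0.086, 1],
    [0.015, -0.045, 0, 0, 0, -0.086, 1],
    [0.015, -0.045, 0, 0, 0, -0.086, 1],
  ],
)

```text
time_s: 1.48
eef_pos: [0.3866, 0.182, 0.2568]
tool_rot: [[-0.368, 0.93, -0.0], [0.93, 0.368, -0.0], [0.0, -0.0, -1.0]]
contact_force: [0.1, 0.0, 0.0]
gripper_width: 0.0854
grasp_force: 0.0
```

servo_tool(
  targets=[
    [0.015, -0.045, 0, 0, 0, -0.086, 1],
    [0.015, -0.045, 0, 0, 0, -0.086, 1],
    [0.015, -0.045, 0, 0, 0, -0.086, 1],
    [0, -0.041, 0, 0, 0, -0.086, 1],
    [0, -0.041, 0, 0, 0, -0.086, 1],
    [0, -0.041, 0, 0, 0, -0.086, 1],
    [0, -0.041, 0, 0, 0, -0.086, 1],
    [0, -0.041, 0, 0, 0, -0.086, 1],
    [0, -0.041, 0, 0, 0, -0.086, 1],
    [0, -0.041, 0, 0, 0, -0.086, 1],
    [0, -0.041, 0, 0, 0, -0.086, 1],
    [0, 0, 0, 0, 0, 0, 1],
  ],
)

```text
time_s: 2.98
eef_pos: [0.43, -0.2828, 0.2568]
tool_rot: [[0.542, 0.841, -0.001], [0.841, -0.542, -0.002], [-0.003, 0.0, -1.0]]
contact_force: [0.5, 0.3, 0.5]
gripper_width: 0.0855
grasp_force: 0.0
```

```bash
python3 - <<'E'
from h import *
s=ctrl.state();im=ctrl.read_camera("wrist")[:,:,::-1]
cv2.imwrite("pics/w1.png",im);np.savez("w1.npz",**s)
print(s["eef_pos"],s["tool_rot"],s["joint_positions"],s["time_s"])
g=proj("wrist",[.432,-.281,.0865],s);print(g)
E
```

```text
[ 0.43   -0.2828  0.2568] [[ 0.5415  0.8407 -0.0015]
 [ 0.8407 -0.5415 -0.0023]
 [-0.0028  0.     -1.    ]] [ 0.0361  0.4105  0.7363  1.7263 -0.2991  1.1209  0.2903] 2.975
[319.1267 206.2194]
```

View pics/w1.png

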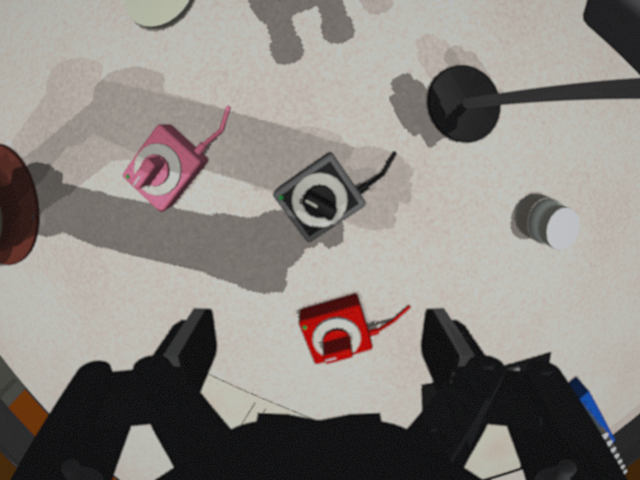

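```bash
python3 - <<'E'
from h import *
s=dict(np.load("w1.npz"));im=cv2.imread("pics/w1.png")
c=im[140:250,265:375]
cv2.imwrite("pics/w1c.png",cv2.resize(c,(600,600),interpolation=cv2.INTER_CUBIC))
# rectified top view at z=.0865, 0.5mm/px... 70mm square ; image right=+x? up=+y
N=280;sc=.00025
m=np.zeros((2,N,N),np.float32)
for i in range(N):
    for j in range(N):
        m[:,i,j]=proj("wrist",[.432+(j-N/2)*sc,-.281-(i-N/2)*sc,.0865],s)
r=cv2.remap(im,m[0],m[1],cv2.INTER_CUBIC);r=cv2.resize(r,(560,560))
cv2.line(r,(280,0),(280,8),(0,0,255),2);cv2.line(r,(0,280),(8,280),(0,0,255),2)
cv2.imwrite("pics/w1r.png",r)
E
```

```text
Traceback (most recent call last):
  File "h.py", line 17, in proj
    p=ctrl.camera_params(n);K=p["camera_matrix"]
ValueError: time passes only in moves, steps and waits
```

```bash
sed -i 's/ctrl.camera_params(n)/cp(n)/' h.py; cat >> h.py <<'E'
import functools
cp=functools.lru_cache(None)(lambda n: ctrl.camera_params(n))
def rect(im,c,z,s,half,N=280):
    sc=2*half/N;m=np.zeros((2,N,N),np.float32)
    for i in range(N):
        for j in range(N): m[:,i,j]=proj("wrist",[c[0]+(j-N/2)*sc,c[1]-(i-N/2)*sc,z],s)
    return cv2.remap(im,m[0],m[1],cv2.INTER_CUBIC)
E
python3 - <<'E'
from h import *
s=dict(np.load("w1.npz"));im=cv2.imread("pics/w1.png")
r=cv2.resize(rect(im,(.432,-.281),.0865,s,.035),(560,560))
cv2.line(r,(280,0),(280,12),(0,0,255),2);cv2.line(r,(0,280),(12,280),(0,0,255),2)
cv2.imwrite("pics/w1r.png",r)
E
```

```text
(no output)
```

View pics/w1r.png

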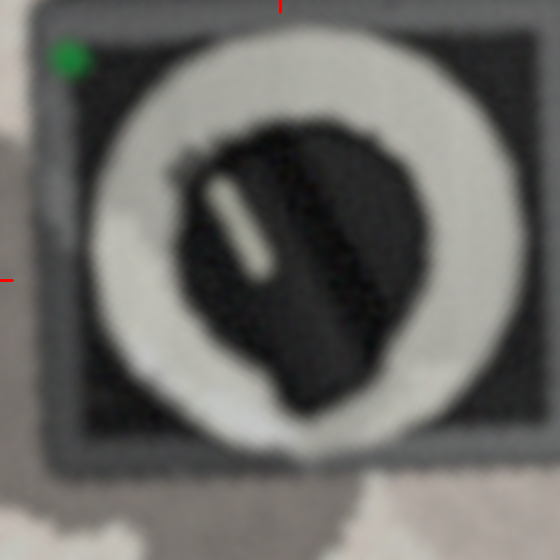

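Grey dimmer rectified view: the white pointer runs from (262,272) to (215,185), so the bar lies at 118° in the world. The axis is at about (0.4315, -0.283). I'll turn the tool clockwise first so that the whole anticlockwise travel fits in one grip.

servo_tool(
  targets=[
    [0.001, 0, 0, 0, 0, -0.173, 1],
    [0, 0, 0, 0, 0, -0.173, 1],
    [0, 0, 0, 0, 0, -0.173, 1],
    [0, 0, 0, 0, 0, -0.173, 1],
    [0, 0, 0, 0, 0, -0.173, 1],
    [0, 0, 0, 0, 0, -0.173, 1],
    [0, 0, 0, 0, 0, -0.173, 1],
    [0, 0, 0, 0, 0, -0.173, 1],
    [0, 0, 0, 0, 0, -0.173, 1],
    [0, 0, 0, 0, 0, -0.173, 1],
    [0, 0, 0, 0, 0, -0.173, 1],
    [0, 0, 0, 0, 0, -0.173, 1],
  ],
)

```text
time_s: 4.53
eef_pos: [0.4331, -0.2771, 0.2563]
tool_rot: [[0.477, -0.879, -0.0], [-0.879, -0.477, 0.003], [-0.003, -0.001, -1.0]]
contact_force: [-0.2, 0.5, -0.1]
gripper_width: 0.0854
grasp_force: 0.0
```

```bash
python3 - <<'E'
from h import *
s=ctrl.state();print(s["eef_pos"],s["tool_rot"][:,1],s["joint_positions"])
y=s["tool_rot"][:,1];print(np.degrees(np.arctan2(y[1],y[0])))
im=ctrl.read_camera("wrist")[:,:,::-1];np.savez("w2.npz",**s);cv2.imwrite("pics/w2.png",im)
r=cv2.resize(rect(im,(.4315,-.283),.0865,s,.035),(560,560));cv2.circle(r,(280,280),3,(0,0,255),-1)
cv2.imwrite("pics/w2r.png",r)
# circle fit of white ring on rect at z=.042
q=rect(im,(.4315,-.283),.042,s,.035);g=cv2.GaussianBlur(cv2.cvtColor(q,6),(5,5),0);_,m=cv2.threshold(g,120,255,0)
for c in cv2.findContours(m,1,2)[0]:
    if cv2.contourArea(c)>3000: (x,y),rad=cv2.minEnclosingCircle(c);print("c",.4315+(x-140)*.00025,-.283-(y-140)*.00025,rad*.25)
E
```

```text
[ 0.4331 -0.2771  0.2563] [-0.8789 -0.477  -0.0009] [-0.2209  0.6105  1.2726  1.7326 -0.6122  1.2706 -1.4469]
-151.50715419471905
c 0.4313723030090332 -0.2816779251098633 30.36048126220703
```

View pics/w2r.png

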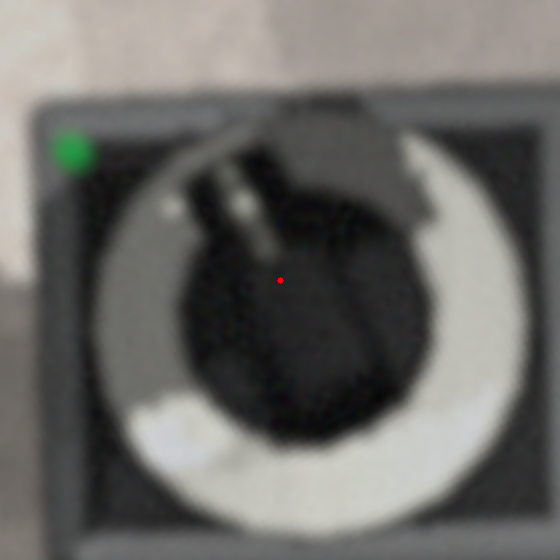

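servo_tool(
  targets=[
    [-0.002, -0.005, -0.02, 0, 0, 0, 1],
    [0, 0, -0.035, 0, 0, 0, 1],
    [0, 0, -0.035, 0, 0, 0, 1],
    [0, 0, -0.035, 0, 0, 0, 1],
    [0, 0, 0, 0, 0, 0, 1],
  ],
)

```text
time_s: 5.2
eef_pos: [0.4298, -0.2812, 0.1298]
tool_rot: [[0.482, -0.876, -0.004], [-0.876, -0.482, 0.005], [-0.007, 0.001, -1.0]]
contact_force: [-0.7, 0.2, 1.5]
gripper_width: 0.0859
grasp_force: 0.0
```

```bash
python3 -c "
from h import *
print(ctrl.state()['joint_positions'])"
```

```text
[-0.1194  0.7384  1.1192  1.9075 -0.786   1.0281 -1.2853]
```

servo_tool(
  targets=[
    [0.001, -0.001, -0.035, 0, 0, 0, 1],
    [0, 0, -0.033, 0, 0, 0, 1],
    [0, 0, 0, 0, 0, 0, 1],
  ],
)

```text
time_s: 5.58
eef_pos: [0.4315, -0.2841, 0.0637]
tool_rot: [[0.481, -0.877, -0.001], [-0.877, -0.481, 0.002], [-0.003, 0.0, -1.0]]
contact_force: [-0.0, 0.4, -0.6]
gripper_width: 0.0853
grasp_force: 0.0
```

servo_tool(
  targets=[
    [0, 0, 0, 0, 0, 0, 0],
    [0, 0, 0, 0, 0, 0, 0],
    [0, 0, 0, 0, 0, 0, 0],
    [0, 0, 0, 0, 0, 0, 0],
    [0, 0, 0, 0, 0, 0, 0],
  ],
)

```text
time_s: 6.2
eef_pos: [0.4315, -0.2854, 0.0641]
tool_rot: [[0.479, -0.878, 0.0], [-0.878, -0.479, 0.0], [0.0, -0.0, -1.0]]
contact_force: [0.1, -0.5, -0.5]
gripper_width: 0.0004
grasp_force: 0.0
```

```bash
python3 -c "
from h import *
s=ctrl.state();print(s['joint_positions'],s['wrist_torque'])"
```

```text
[-0.0577  0.8179  1.0194  1.9656 -0.9094  0.9073 -1.192 ] [ 0.0246 -0.0357 -0.004 ]
```

```bash
python3 - <<'E'
from h import *
w=ctrl.read_camera("wrist")[:,:,::-1];s=ctrl.read_camera("side")[:,:,::-1];t=ctrl.read_camera("top")[:,:,::-1]
print(ctrl.state()["gripper_width"],proj("side",np.array([.4315,-.2823,.0795])),proj("top",np.array([.4315,-.2823,.0795])))
f=lambda i,x,y,w,h:cv2.resize(i[y:y+h,x:x+w],(400,300))
cv2.imwrite("pics/c3.png",np.vstack([np.hstack([cv2.resize(w,(400,300)),f(w,200,150,240,180)]),np.hstack([f(s,150,245,120,90),f(t,370,240,120,90)])]))
E
```

```text
-0.00026218726487512177 [203.6571 286.5873] [432.2679 296.0537]
```

View pics/c3.png

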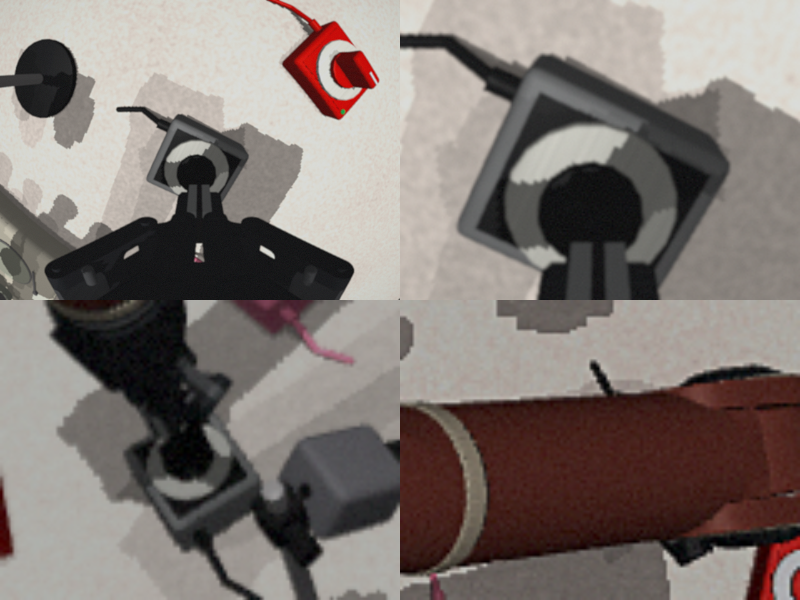

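```bash
python3 - <<'E'
from h import *
s=ctrl.state();R=s["tool_rot"];p=s["eef_pos"];print(p)
f=lambda X:((proj("wrist",X,s)-[200,150])/.6+[400,0]).round()
for n,X in [("disc",[.431,-.2823,.0565]),("ring",[.431,-.2823,.042]),("bartop",[.431,-.2823,.0865]),("tcp",p)]: print(n,f(np.array(X)))
for a in(17,-17):
  for b in (7,-7):
    for z in (.0565,.0865): print(a,b,z,f(np.array([.431,-.2823,z])+.001*(a*np.array([.485,-.875,0])+b*np.array([.875,.485,0]))))
E
```

```text
[ 0.4315 -0.2854  0.064 ]
disc [591. 217.]
ring [592. 201.]
bartop [590. 257.]
tcp [594. 217.]
17 7 0.0565 [569. 168.]
17 7 0.0865 [564. 203.]
17 -7 0.0565 [612. 168.]
17 -7 0.0865 [615. 202.]
-17 7 0.0565 [571. 262.]
-17 7 0.0865 [567. 308.]
-17 -7 0.0565 [612. 262.]
-17 -7 0.0865 [614. 308.]
```

```bash
python3 - <<'E'
from h import *
w=ctrl.read_camera("wrist")[:,:,::-1];s=ctrl.read_camera("side")[:,:,::-1]
g=lambda i:np.clip(255*(i/255.)**.45,0,255).astype(np.uint8)
f=lambda i,x,y,w,h:cv2.resize(g(i[y:y+h,x:x+w]),(400,480),interpolation=cv2.INTER_CUBIC)
cv2.imwrite("pics/c4.png",np.hstack([f(w,255,210,125,150),f(s,170,230,75,90)]))
E
```

```text
(no output)
```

View pics/c4.png

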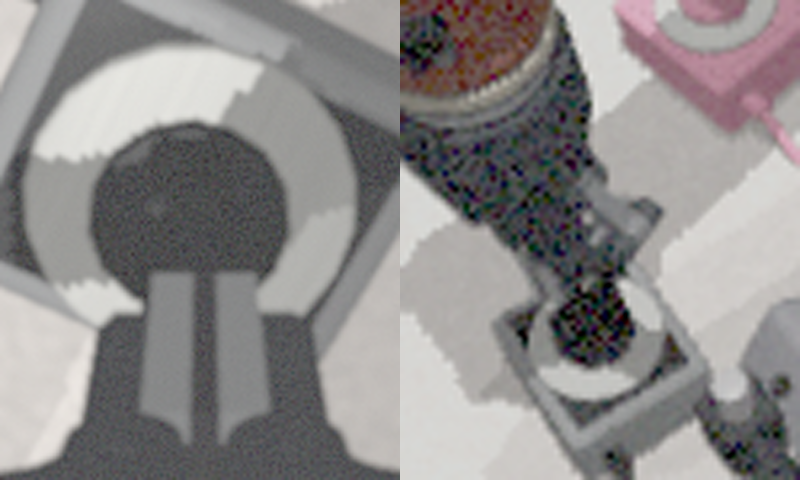

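servo_tool(
  targets=[
    [0, 0, 0, 0, 0, 0, 1],
    [0, 0, 0, 0, 0, 0, 1],
    [0, 0, 0, 0, 0, 0, 1],
    [0, 0, 0, 0, 0, 0, 1],
    [0, 0, 0.03, 0, 0, 0, 1],
    [0, 0, 0.03, 0, 0, 0, 1],
    [0, 0, 0.04, 0, 0, 0, 1],
    [0, 0, 0, 0, 0, 0, 1],
  ],
)

```text
time_s: 7.45
eef_pos: [0.4325, -0.2873, 0.1667]
tool_rot: [[0.479, -0.878, 0.005], [-0.878, -0.479, -0.004], [0.006, -0.002, -1.0]]
contact_force: [0.2, -0.3, -0.3]
gripper_width: 0.0856
grasp_force: 0.0
```

```bash
python3 - <<'E'
from h import *
s=ctrl.state();im=ctrl.read_camera("wrist")[:,:,::-1];print(s["eef_pos"],s["joint_positions"])
np.savez("w5.npz",**s);cv2.imwrite("pics/w5.png",im)
g=lambda i:np.clip(255*(i/255.)**.5,0,255).astype(np.uint8)
a=cv2.resize(g(rect(im,(.431,-.2823),.0865,s,.03)),(500,500))
for b,c in [((17,7),(17,-7)),((17,-7),(-17,-7)),((-17,-7),(-17,7)),((-17,7),(17,7))]:
    P=[tuple((250+np.array([k[0]*.485+k[1]*.875,-(-k[0]*.875+k[1]*.485)])*500/60).astype(int).tolist()) for k in(b,c)]
    cv2.line(a,P[0],P[1],(0,255,255),1)
u=proj("wrist",np.array([.431,-.2823,.07]),s).astype(int);c=g(im[u[1]-60:u[1]+60,u[0]-36:u[0]+36])
cv2.imwrite("pics/c5.png",np.hstack([a,cv2.resize(c,(300,500),interpolation=cv2.INTER_CUBIC)]))
E
```

```text
[ 0.4325 -0.2873  0.1667] [-0.1415  0.6981  1.1659  1.8598 -0.7327  1.0866 -1.3307]
```

View pics/c5.png

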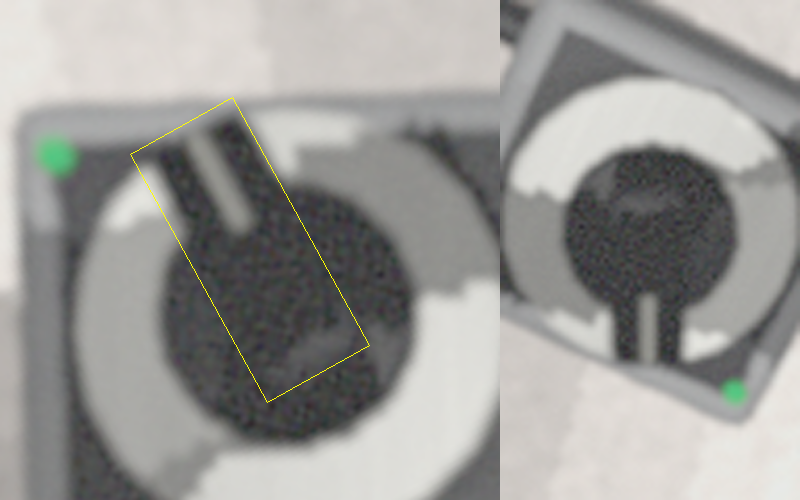

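```bash
python3 - <<'E'
from h import *
print(ctrl.tcp_to_grasp)
s=ctrl.state();im=ctrl.read_camera("side")[:,:,::-1];b=cv2.imread("pics/side0.png")
d=cv2.absdiff(cv2.GaussianBlur(im,(3,3),0),cv2.GaussianBlur(b,(3,3),0)).max(2)
v=cv2.cvtColor(im,cv2.COLOR_BGR2GRAY)
R=s["tool_rot"];p=s["eef_pos"]
for sg in(1,-1):
  for back in range(0,80,8):
    X=p+R@np.array([0,sg*.049,-back*.001]);u=proj("side",X).round().astype(int)
    print(sg,back,u,d[u[1],u[0]],v[u[1],u[0]])
w=cv2.imread("pics/w1.png",0)
print(w[290:340:4,170:222:4])
E
```

```text
0.0187
1 0 [176 260] 15 174
1 8 [175 258] 15 176
1 16 [174 256] 15 175
1 24 [173 254] 13 173
1 32 [172 252] 14 174
1 40 [171 250] 14 171
1 48 [171 248] 105 41
1 56 [170 246] 153 11
1 64 [169 244] 153 6
1 72 [168 242] 149 19
-1 0 [214 278] 11 161
-1 8 [213 276] 8 162
-1 16 [212 274] 43 111
-1 24 [212 272] 50 112
-1 32 [211 270] 49 112
-1 40 [210 268] 50 111
-1 48 [210 266] 69 110
-1 56 [209 264] 144 16
-1 64 [208 262] 149 11
-1 72 [207 260] 154 3
[[187 185 189 189 186 189 193 191 189 190 190 190 191]
 [188 187 189 189 187 184 188 191 186 191 184 187 191]
 [187 188 188 188 188 188 186 189 190 191 191 192 187]
 [188 188 186 189 187 188 185 190 189 187 189 188 184]
 [190 186 182 186 186 186 182 184 188 189 193 190 193]
 [187 183 186 192 184 184  59  54  54  22  49 189 186]
 [188 187 188 188 189 101  55  56  40  17  12 178 188]
 [185 184 185 178 159  53  54  50  17  16  16 163 188]
 [185 182  86  20  52  53  56  23  17  22  18 127 186]
 [175  29  22  48  52  53  46  16  22  20  20 104 187]
 [ 69  22  31  55  54  54  23  11  20  18  15  70 189]
 [ 17  17  51  54  54  37  16  13  18  20  18  45 192]
 [ 26  46  53  55  53  20  21  12  18  16  17  21 185]]
```

Pictures c4 and c5 show the bar at 118° and unturned. Wrist and side views both put the real fingertips about 38 mm behind the reported TCP, so the fingers shut above the bar. I'll go lower.

servo_tool(
  targets=[
    [-0.001, 0.005, -0.035, 0, 0, 0, 1],
    [0, 0, -0.035, 0, 0, 0, 1],
    [0, 0, -0.03, 0, 0, 0, 1],
    [0, 0, -0.02, 0, 0, 0, 1],
    [0, 0, -0.016, 0, 0, 0, 1],
    [0, 0, 0, 0, 0, 0, 1],
  ],
)

```text
time_s: 8.3
eef_pos: [0.4296, -0.2795, 0.0265]
tool_rot: [[0.479, -0.878, -0.003], [-0.878, -0.479, 0.002], [-0.003, 0.001, -1.0]]
contact_force: [0.4, -0.6, 0.1]
gripper_width: 0.085
grasp_force: 0.0
```

servo_tool(
  targets=[
    [0, 0, 0, 0, 0, 0, 0],
    [0, 0, 0, 0, 0, 0, 0],
    [0, 0, 0, 0, 0, 0, 0],
    [0, 0, 0, 0, 0, 0, 0],
    [0, 0, 0, 0, 0, 0, 0],
  ],
)

```text
time_s: 8.93
eef_pos: [0.4315, -0.2799, 0.0286]
tool_rot: [[0.48, -0.877, 0.002], [-0.877, -0.48, 0.001], [0.0, -0.002, -1.0]]
contact_force: [1.3, 2.1, 4.2]
gripper_width: 0.0128
grasp_force: 59.7
```

```bash
python3 -c "
from h import *
s=ctrl.state();print(s['joint_positions'],s['wrist_torque'])"
```

```text
[-0.033   0.8571  0.9569  1.9993 -0.9828  0.8401 -1.1404] [ 0.4422 -0.207  -0.0376]
```

servo_tool(
  targets=[
    [0, 0, 0, 0, 0, 0.15, 0],
    [0, 0, 0, 0, 0, 0.15, 0],
    [0, 0, 0, 0, 0, 0.15, 0],
    [0, 0, 0, 0, 0, 0.15, 0],
    [0, 0, 0, 0, 0, 0.15, 0],
    [0, 0, 0, 0, 0, 0.15, 0],
    [0, 0, 0, 0, 0, 0, 0],
  ],
)

```text
time_s: 9.8
eef_pos: [0.431, -0.2808, 0.0286]
tool_rot: [[0.985, -0.172, 0.002], [-0.172, -0.985, -0.0], [0.002, 0.0, -1.0]]
contact_force: [0.4, 0.5, 6.0]
gripper_width: 0.0128
grasp_force: 60.1
```

```bash
python3 -c "
from h import *
s=ctrl.state();print(s['joint_positions'],s['wrist_torque']);y=s['tool_rot'][:,1];print(np.degrees(np.arctan2(y[1],y[0])))"
```

```text
[ 0.079   0.7617  0.7323  1.9965 -0.8036  0.697  -0.4168] [ 0.1691 -0.1343 -0.0114]
-99.89744438177435
```

servo_tool(
  targets=[
    [0, 0, 0, 0, 0, 0.15, 0],
    [0, 0, 0, 0, 0, 0.15, 0],
    [0, 0, 0, 0, 0, 0.15, 0],
    [0, 0, 0, 0, 0, 0.15, 0],
    [0, 0, 0, 0, 0, 0.15, 0],
    [0, 0, 0, 0, 0, 0.15, 0],
    [0, 0, 0, 0, 0, 0, 0],
  ],
)

```text
time_s: 10.68
eef_pos: [0.4314, -0.2806, 0.029]
tool_rot: [[0.813, 0.582, 0.018], [0.582, -0.813, 0.012], [0.021, 0.0, -1.0]]
contact_force: [9.3, 8.7, 7.1]
gripper_width: 0.0128
grasp_force: 494.3
```

```bash
python3 -c "
from h import *
s=ctrl.state();print(s['joint_positions'],s['wrist_torque']);y=s['tool_rot'][:,1];print(np.degrees(np.arctan2(y[1],y[0])))"
```

```text
[ 0.2257  0.6925  0.4975  1.9979 -0.6145  0.596   0.1985] [  2.2765  -1.0791 -15.3236]
-54.39197708236711
```

servo_tool(
  targets=[
    [0, 0, 0, 0, 0, -0.04, 0],
    [0, 0, 0, 0, 0, -0.03, 0],
    [0, 0, 0, 0, 0, 0, 0],
  ],
)

```text
time_s: 11.05
eef_pos: [0.4314, -0.2806, 0.0289]
tool_rot: [[0.844, 0.536, 0.015], [0.535, -0.845, 0.01], [0.018, -0.0, -1.0]]
contact_force: [7.3, 8.0, 6.8]
gripper_width: 0.013
grasp_force: 429.4
```

```bash
python3 -c "
from h import *
s=ctrl.state();print(s['joint_positions'],s['wrist_torque']);y=s['tool_rot'][:,1];print(np.degrees(np.arctan2(y[1],y[0])))"
```

```text
[ 0.2121  0.6972  0.5168  1.9975 -0.6287  0.6026  0.1548] [  2.0164  -0.9045 -13.3467]
-57.62139950481653
```

servo_tool(
  targets=[
    [0, 0, 0, 0, 0, -0.06, 0],
    [0, 0, 0, 0, 0, -0.06, 0],
    [0, 0, 0, 0, 0, -0.06, 0],
    [0, 0, 0, 0, 0, 0, 0],
  ],
)

```text
time_s: 11.55
eef_pos: [0.4313, -0.2807, 0.0288]
tool_rot: [[0.914, 0.406, 0.011], [0.406, -0.914, 0.006], [0.012, -0.001, -1.0]]
contact_force: [5.3, 5.2, 6.6]
gripper_width: 0.0131
grasp_force: 282.8
```

```bash
python3 -c "
from h import *
s=ctrl.state();print(s['joint_positions'],s['wrist_torque']);y=s['tool_rot'][:,1];print(np.degrees(np.arctan2(y[1],y[0])))"
```

```text
[ 0.1802  0.7094  0.5642  1.9968 -0.6652  0.6199  0.0411] [ 1.3532 -0.5771 -8.5951]
-66.06808845569985
```

servo_tool(
  targets=[
    [0, 0, 0, 0, 0, -0.08, 0],
    [0, 0, 0, 0, 0, -0.08, 0],
    [0, 0, 0, 0, 0, -0.06, 0],
    [0, 0, 0, 0, 0, 0, 0],
  ],
)

```text
time_s: 12.05
eef_pos: [0.4313, -0.2808, 0.0286]
tool_rot: [[0.974, 0.228, 0.005], [0.228, -0.974, 0.002], [0.006, -0.001, -1.0]]
contact_force: [2.6, 2.0, 5.5]
gripper_width: 0.0125
grasp_force: 143.4
```

servo_tool(
  targets=[
    [0, 0, 0, 0, 0, 0, 1],
    [0, 0, 0, 0, 0, 0, 1],
    [0, 0, 0, 0, 0, 0, 1],
    [0, 0, 0, 0, 0, 0, 1],
    [0, 0, 0.035, 0, 0, 0, 1],
    [0, 0, 0.04, 0, 0, 0, 1],
    [0, 0, 0.04, 0, 0, 0, 1],
    [0, 0, 0.04, 0, 0, 0, 1],
    [0, 0, 0.04, 0, 0, 0, 1],
    [0, 0, 0, 0, 0, 0, 1],
  ],
)

```text
time_s: 13.3
eef_pos: [0.4317, -0.2821, 0.2259]
tool_rot: [[0.967, 0.256, 0.006], [0.256, -0.967, -0.004], [0.004, 0.005, -1.0]]
contact_force: [0.0, 0.8, -0.2]
gripper_width: 0.0855
grasp_force: 0.0
```

```bash
python3 - <<'E'
from h import *
s=ctrl.state();im=ctrl.read_camera("wrist")[:,:,::-1];np.savez("w6.npz",**s);cv2.imwrite("pics/w6.png",im)
y=s['tool_rot'][:,1];print(s["eef_pos"],s['joint_positions'],np.degrees(np.arctan2(y[1],y[0])))
r=rect(im,(.431,-.2815),.0865,s,.03);cv2.imwrite("pics/w6r.png",r)
g=cv2.cvtColor(cv2.GaussianBlur(r,(3,3),0),6)
_,m=cv2.threshold(g,95,255,0)
for c in cv2.findContours(m,cv2.RETR_LIST,2)[0]:
    q=cv2.minAreaRect(c)
    if 60<cv2.contourArea(c)<1500:
        v=cv2.fitLine(c,2,0,.01,.01).ravel();print(q,"ang",np.degrees(np.arctan2(-v[1],v[0])))
# ascii
sm=cv2.resize(g,(56,28))
for l in sm: print("".join(" .:-=+*#%@"[min(9,int(v)//22)] for v in l))
E
```

```text
[ 0.4317 -0.2821  0.2259] [-0.0375  0.4785  0.871   1.7818 -0.4151  1.0686 -0.3308] -75.15100979145221
((98.0, 143.5), (15.0, 60.0), 90.0) ang 2.0751152
((41.0, 45.0), (78.0, 26.0), 90.0) ang 82.39273
+=+========------------------===========================
++++========--=-----------===+++*********++==--------:-:
++**+=====-::::.::...::-+****################*+=-:......
++++=====-:........:=+**#########################*+-:...
=++=====-:.......:=+******#########################*+=:.
+=======-:.....:=+********####*****###################+=
+++======:...:=********##***+=-:::::::-=+*#############*
+=+======:..:=*#%##******=:..............:-=+*##########
++==---==:..-*#%%#*****=-....................-+#########
=++==::--:.-*#%%%##**=:.......................:=*#######
+++=-::::.:=##%%###*+-.........................:=*######
+++==-:::.:+##+=--::.        . .  . . ...      .:+######
+++=--:::.:=+=:. . .........................    .=*#####
++++=-:::.:--:::::::::---:.................     .-*#####
+=+==-:-:::-==+********#*=:................     .=*#####
++++=---::.:--:::::::::::...................    :+######
++++=---::.:--.         . ...... . .............=*######
=====-:--:..----======:.     . ...............:+*#######
=++==---::..:-=*%%%%%#*=-...................:=+#########
=+++=-:--:.. :=#%%%%#####+-:.............:-=*###########
++++=---::....-*#%%%####%%#*++=-::::---=+*#############+
++++=----:... .:=*#%%%##%%%%%%#********#############*+=:
++++=----:.... ..:=*#%%%%%%#%##****################*=:..
++++=----:.........:=+#%%%%%%%%##*#*##*########**+=:....
++++=----:......::..:::-+*##%%%##**##**#*##**+=-:::::---
+++===----:--==============++****++++++++===============
++++==--:---=======================---------------------
+++++==-------===++++++*++*+***************##****++++***
```

servo_tool(
  targets=[
    [-0.001, 0.041, 0, 0, 0, 0.126, 1],
    [-0.001, 0.041, 0, 0, 0, 0.126, 1],
    [-0.001, 0.041, 0, 0, 0, 0.126, 1],
    [-0.001, 0.041, 0, 0, 0, 0.126, 1],
    [-0.001, 0.041, 0, 0, 0, 0.126, 1],
    [-0.001, 0.041, 0, 0, 0, 0.126, 1],
    [-0.001, 0.041, 0, 0, 0, 0.126, 1],
    [-0.001, 0.041, 0, 0, 0, 0.126, 1],
    [-0.001, 0.041, 0, 0, 0, 0.126, 1],
    [-0.001, 0.041, 0, 0, 0, 0.126, 1],
    [-0.001, 0.041, 0, 0, 0, 0.126, 1],
    [-0.001, 0.041, 0, 0, 0, 0.126, 1],
  ],
)

```text
time_s: 14.85
eef_pos: [0.4172, 0.2125, 0.2215]
tool_rot: [[-0.203, 0.979, -0.003], [0.979, 0.203, -0.002], [-0.001, -0.003, -1.0]]
contact_force: [0.3, 0.8, -0.4]
gripper_width: 0.0853
grasp_force: 0.0
```

servo_tool(
  targets=[
    [-0.001, 0.041, 0, 0, 0, 0.126, 1],
    [-0.001, 0.041, 0, 0, 0, 0.126, 1],
    [0, 0, 0, 0, 0, 0, 1],
  ],
)

```text
time_s: 15.22
eef_pos: [0.4143, 0.2971, 0.2209]
tool_rot: [[-0.443, 0.896, -0.004], [0.896, 0.443, -0.0], [0.001, -0.004, -1.0]]
contact_force: [0.1, -1.1, -0.3]
gripper_width: 0.0855
grasp_force: 0.0
```

```bash
python3 - <<'E'
from h import *
s=ctrl.state();im=ctrl.read_camera("wrist")[:,:,::-1].copy();np.savez("w7.npz",**s);cv2.imwrite("pics/w7.png",im)
y=s['tool_rot'][:,1];print(s["time_s"],s["eef_pos"],s['joint_positions'],np.degrees(np.arctan2(y[1],y[0])))
h=cv2.cvtColor(im,cv2.COLOR_BGR2HSV);m=cv2.inRange(h,(100,110,40),(125,255,255))
for c in cv2.findContours(m,0,2)[0]:
    if cv2.contourArea(c)>150:
        r=cv2.minAreaRect(c);print(r)
        P=np.array([onz(ray("wrist",q.ravel().astype(float),s),.018)[:2] for q in c],np.float32)*1000
        print(" world",cv2.minAreaRect(P))
E
```

```text
15.225 [0.4143 0.2971 0.2209] [-0.9013  0.3825  0.3366  1.7868 -0.149   1.0004 -0.0467] 26.323728495862824
((320.5069885253906, 204.00714111328125), (14.3366060256958, 96.15947723388672), 0.8069294095039368)
 world ((415.16131591796875, 295.52691650390625), (14.924837112426758, 104.16527557373047), 25.313819885253906)
```

servo_tool(
  targets=[
    [-0.003, 0.006, -0.03, 0.12, 0.056, -0.017, 1],
    [-0.003, 0.006, -0.03, 0.12, 0.056, 0, 1],
    [0, 0, -0.035, 0, 0, 0, 1],
    [0, 0, -0.035, 0, 0, 0, 1],
    [0, 0, -0.03, 0, 0, 0, 1],
    [0, 0, -0.03, 0, 0, 0, 1],
    [0, 0, 0, 0, 0, 0, 1],
  ],
)

```text
time_s: 16.15
eef_pos: [0.4087, 0.3028, 0.0309]
tool_rot: [[-0.403, 0.908, -0.115], [0.877, 0.419, 0.234], [0.261, -0.006, -0.965]]
contact_force: [0.4, 0.9, -0.4]
gripper_width: 0.0855
grasp_force: 0.0
```

```bash
python3 - <<'E'
from h import *
s=ctrl.state();im=ctrl.read_camera("wrist")[:,:,::-1].copy()
print(s["joint_positions"])
h=cv2.cvtColor(im,cv2.COLOR_BGR2HSV);m=cv2.inRange(h,(100,110,40),(125,255,255))
for c in cv2.findContours(m,0,2)[0]:
    if cv2.contourArea(c)>150:
        P=np.array([onz(ray("wrist",q.ravel().astype(float),s),.018)[:2] for q in c],np.float32)*1000
        print(" world",cv2.minAreaRect(P))
E
```

```text
[-0.556   0.6473  0.0781  2.0268 -0.6275  0.5475  0.4901]
 world ((415.3722839355469, 295.3948669433594), (15.130999565124512, 105.90325927734375), 25.649829864501953)
```

servo_tool(
  targets=[
    [0, 0.006, -0.025, 0, 0, 0, 1],
    [0, 0, -0.02, 0, 0, 0, 1],
    [0, 0, -0.015, 0, 0, 0, 1],
    [0, 0, 0, 0, 0, 0, 1],
  ],
)

```text
time_s: 16.7
eef_pos: [0.4105, 0.3111, -0.0271]
tool_rot: [[-0.406, 0.907, -0.11], [0.876, 0.421, 0.237], [0.262, -0.0, -0.965]]
contact_force: [-0.1, -0.5, 0.2]
gripper_width: 0.0855
grasp_force: 0.0
```

servo_tool(
  targets=[
    [-0.002, -0.001, -0.003, 0, 0, 0, 1],
    [0, 0, 0, 0, 0, 0, 0],
    [0, 0, 0, 0, 0, 0, 0],
    [0, 0, 0, 0, 0, 0, 0],
    [0, 0, 0, 0, 0, 0, 0],
    [0, 0, 0, 0, 0, 0, 0],
    [0, 0, 0, 0, 0, 0, 0],
  ],
)

```text
time_s: 17.58
eef_pos: [0.4088, 0.3106, -0.0296]
tool_rot: [[-0.407, 0.907, -0.109], [0.875, 0.421, 0.238], [0.262, 0.001, -0.965]]
contact_force: [-1.1, -1.3, 5.1]
gripper_width: 0.0142
grasp_force: 60.4
```

servo_tool(
  targets=[
    [0, 0, 0.02, 0, 0, 0, 0],
    [0, 0, 0.03, 0, 0, 0, 0],
    [0, 0, 0.03, 0, 0, 0, 0],
    [0, 0, 0.03, 0, 0, 0, 0],
    [0, 0, 0.03, 0, 0, 0, 0],
    [0, 0, 0, 0, 0, 0, 0],
  ],
)

```text
time_s: 18.32
eef_pos: [0.4096, 0.3113, 0.1115]
tool_rot: [[-0.408, 0.907, -0.106], [0.875, 0.422, 0.239], [0.262, 0.005, -0.965]]
contact_force: [0.0, -0.2, -0.7]
gripper_width: 0.0141
grasp_force: 59.7
```

```bash
python3 - <<'E'
from h import *
s=ctrl.state();im=ctrl.read_camera("wrist")[:,:,::-1].copy();np.savez("w8.npz",**s);cv2.imwrite("pics/w8.png",im)
cv2.imwrite("pics/t8.png",ctrl.read_camera("top")[:,:,::-1]);cv2.imwrite("pics/s8.png",ctrl.read_camera("side")[:,:,::-1])
R=s["tool_rot"];print(s["joint_positions"],s["contact_force"])
# predicted mirror in world: untilted axes relative to tool
a=np.radians(115.4);y=np.array([np.cos(a),np.sin(a),0]);z=np.array([0,0,1.]);x=np.cross(y,z)
T=np.array([[-0.407,0.907,-0.109],[0.875,0.421,0.238],[0.262,0.001,-0.965]])
print("mirror in tool",T.T@np.c_[x,y,z])
E
```

```text
[-0.6361  0.5169  0.173   1.962  -0.542   0.726   0.3696] [ 0.0114 -0.1753 -0.7364]
mirror in tool [[ 0.0077  0.965   0.262 ]
 [ 0.9999 -0.0087  0.001 ]
 [ 0.0036  0.2617 -0.965 ]]
```

View pics/w8.png

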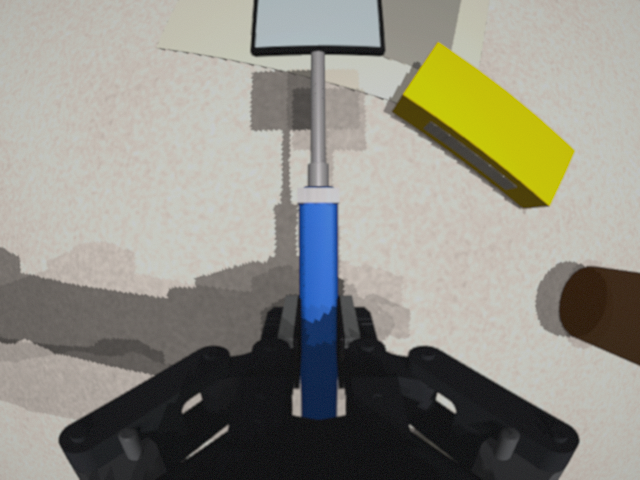

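The picture shows the mirror held squarely and clear of the bench. The frame's near edge runs from (251,50) to (384,50), the neck starts at (318,187) and the handle is centred at x≈319.

```bash
python3 - <<'E'
from h import *
s=dict(np.load("w8.npz"));im=cv2.imread("pics/w8.png",0)
print("col gray x=290 rows 30..60",im[30:62,290].tolist()); print("row 46",im[46,244:262].tolist(),im[46,376:392].tolist())
I=dict(tool_rot=np.eye(3),eef_pos=np.zeros(3))
Rm=np.array([[0.0077,.965,.262],[.9999,-.0087,.001],[.0036,.2617,-.965]])
def at_width(a,b,w):
    o,d1=ray("wrist",a,I);_,d2=ray("wrist",b,I)
    # points o+t1 d1, o+t2 d2 differ by w along mirror x
    A=np.c_[d2,-d1];t=np.linalg.lstsq(A,-w*Rm[:,0]*np.sign((d1-d2)@Rm[:,0]),rcond=None)[0]
    return o+t[1]*d1,o+t[0]*d2
for yy,w in((44,.062),(48,.062)):
    a,b=at_width((251.,yy),(384.,yy),w);m=(a+b)/2;print("near edge tool",m*1000,"glass",(m+Rm[:,1]*.028)*1000)
# handle edges where blue ends
a,b=at_width((299.5,203.),(338.5,203.),.016);m=(a+b)/2;print("blue end mid top",m*1000, "grip if y=45,z=9",(m-Rm[:,1]*.045-Rm[:,2]*.009)*1000)
# bench-based: handle grip on bench before lift, eef then
e=np.array([.4088,.3106,-.0296]);T=np.array([[-0.407,0.907,-0.109],[0.875,0.421,0.238],[0.262,0.001,-0.965]])
for g in ([.4131,.3002,.009],):
    g=np.array(g);gt=T.T@(g-e);print("grip bench-based",gt*1000,"glass",(gt+Rm[:,1]*.14+Rm[:,2]*.0035)*1000)
E
```

```text
col gray x=290 rows 30..60 [181, 179, 180, 181, 180, 181, 181, 180, 181, 184, 181, 182, 183, 181, 174, 142, 84, 34, 22, 27, 25, 25, 13, 23, 68, 127, 174, 194, 196, 196, 195, 196]
row 46 [192, 193, 194, 195, 195, 181, 134, 70, 24, 28, 72, 124, 155, 164, 161, 158, 154, 152] [138, 139, 141, 130, 88, 46, 26, 32, 67, 108, 137, 147, 145, 145, 143, 143]
near edge tool [118.9005  -1.4282  -6.961 ] glass [145.9205  -1.6718   0.3666]
near edge tool [116.9143  -1.4304  -6.8598] glass [143.9343  -1.674    0.4678]
blue end mid top [ 46.7596  -0.8515 -32.2859] grip if y=45,z=9 [  0.9766  -0.469  -35.3774]
grip bench-based [ -0.7369  -0.4397 -40.1929] glass [135.2801  -1.6542  -6.9324]
```

servo_tool(
  targets=[
    [0, 0, -0.04, 0, 0, 0, 0],
    [0, 0, -0.04, 0, 0, 0, 0],
    [0, 0, -0.03, 0, 0, 0, 0],
    [0, 0, -0.02, 0, 0, 0, 0],
    [0, 0, -0.009, 0, 0, 0, 0],
    [0, 0, 0, 0, 0, 0, 0],
  ],
)

```text
time_s: 19.23
eef_pos: [0.4082, 0.31, -0.0294]
tool_rot: [[-0.406, 0.907, -0.111], [0.876, 0.42, 0.237], [0.262, -0.001, -0.965]]
contact_force: [0.5, 0.6, -1.0]
gripper_width: 0.014
grasp_force: 59.6
```

```bash
python3 - <<'E'
from h import *
b=cv2.imread("pics/side0.png",0);t=cv2.imread("pics/top0.png",0)
# camera base disc + ring light dark masks
def dark(im,roi,th):
    x,y,w,h=roi;m=(im[y:y+h,x:x+w]<th).astype(np.uint8)*255
    for c in cv2.findContours(m,0,1)[0]:
        if cv2.contourArea(c)>60: print(roi,"bbox",cv2.boundingRect(c),"ell",cv2.fitEllipse(c) if len(c)>5 else 0,"A",cv2.contourArea(c))
dark(b,(225,345,60,55),70);dark(b,(330,225,65,50),60);dark(t,(400,200,45,40),70);dark(t,(290,205,45,40),60)
for l in b[228:312:2,325:400]: print("".join(" .:-=+*#%@"[min(9,int(v)//24)] for v in l))
E
```

```text
(225, 345, 60, 55) bbox (7, 0, 43, 47) ell ((27.958133697509766, 24.050443649291992), (41.71036148071289, 44.348976135253906), 178.91494750976562) A 1413.5
(330, 225, 65, 50) bbox (11, 2, 50, 42) ell ((33.79230499267578, 23.072532653808594), (37.97346878051758, 50.61651611328125), 68.26019287109375) A 1342.0
(400, 200, 45, 40) bbox (5, 0, 40, 38) ell ((24.231414794921875, 17.215862274169922), (34.732608795166016, 42.217811584472656), 37.04090118408203) A 1072.0
(290, 205, 45, 40) bbox (0, 4, 45, 33) ell ((23.934112548828125, 18.96276092529297), (25.03067970275879, 45.308921813964844), 111.7184829711914) A 606.0
***********+::-=========---:::::::::::::::::::::::::::::.    .:::::::::::::
******+*****+-:--=====---::::::::::::::::::::::::::::.     .   .::::::::::-
******+*******=:-------::::::::::::::::::::::::::::.            .:::::-=+**
****************=:::::::::::::::::::::::::::::::::.              :::-+*****
*****=**********+::::::...:::::::::::::::::::::::::.           .-=+********
****-+***********-::::::::::::::::::::::::::::::::::.         -++**********
**--+***********-.:::::::
[... 2010 characters left out ...]
++++************
:::::::::::.:::::::::::::::::::::--+++++++++++++++==++++++++++*************
---:::::::::::-:::::::::::::----+++++++++++++++++==++++++++****************
-----::::::-+-=+++++--+-++++++++++++++++++++++++==+++++********************
----=--+-+++++==-=+++++++++++++++++++++++++++++===+++**********************
=*=****+++++++++=--=+++++++++++++++++++++++++===++++++*********************
+******+++++++++++=-:-++++++++++++++++++++==-=+++++++++++******************
++*******+++++++++++++=--=-=+=++=+++==-=-==+++++++====++==*****************
+++**+++++++++++++++++++++++=-----=-=++=--==+=-=---===---+*****************
-=++++++++++++++++++++++++++=====+==----+**********************************
```

```bash
python3 - <<'E'
from h import *
def el(n,X,r):  # bounding box of a circle of radius r at X
    P=np.array([proj(n,X+r*np.array([np.cos(a),np.sin(a),0])) for a in np.linspace(0,6.28,90)]);return P.min(0),P.max(0)
X=onz(ray("side",(362.5,250.5)),.222);print("ring",X,el("side",X,.046))
print("stage",onz(ray("side",(356.5,289.5)),.053))
for z in (0,.012):
    X=onz(ray("side",(253.5,373)),z);print("cam disc side",X,el("side",X,.048))
t=cv2.imread("pics/top0.png",0)
for l in t[200:240,400:446]: print("".join(" .:-=+*#%@"[min(9,int(v)//24)] for v in l))
X=np.array([.6395,-.28,.0]);print(el("top",X,.048))
X=np.array([.62,.0175,.222]);print(el("top",X,.046))
for l in t[205:245:1,285:345]: print("".join(" .:-=+*#%@"[min(9,int(v)//24)] for v in l))
E
```

```text
ring [0.6254 0.0157 0.222 ] (array([340.3621, 232.2569]), array([384.6739, 269.7254]))
stage [0.6273 0.0142 0.053 ]
cam disc side [ 0.6437 -0.283   0.    ] (array([231.9185, 352.2542]), array([274.9757, 394.8251]))
cam disc side [ 0.6478 -0.2839  0.012 ] (array([231.6688, 352.0211]), array([275.2231, 395.0835]))
***++**++***#.      .::::::::::::.....      ..
+*++*++***+++:      .::::.:.......      .     
*+***+=+++++++: :-.-..:.....               .=*
**+++==+=+++++*=- ..                    . .***
***++++++++++*-...   .    .     :+*:.. . .****
+**+++++++++:..    .   .   .  .  .:.. . .***+*
**+++++++++-     .  . .   .. . . . ..  .******
=+++++++++:  ..   .   . ..  .  .......:*******
++++++++*:  . ..  .       ..     ....:*******+
++++++++=.  .    .    .     . ....... +**++*+*
++++++++:  .  .  ..  . .     .......  .**+*+**
=====+==  . .   . ..     .  ........   -**+**+
===+==+.     .     .  .    .......  .   ******
======- .  .       .  .. ...........    -*****
=====+. .. . .. ..      ......... .. ..  *****
====++     .. ... .     .......   .... . =***+
+===+=   ..   ..  .    . .......  
[... 2951 characters left out ...]
.:.:------::..:::::::::::::::
---=---------:::::--:---:----::--------:--:::.::::::.:::::..
--==-----------.---:--:--::-----:--:::-:-:.:---------------:
--=--======-----::---:::-----:--::--:-:::::----------------:
=---=---=-=-=---:::---:---:------:----:...-----------------:
=-=--====-===----::::--------::------:::-------------------:
==--==-=----=-------::::----:--:--::::---------------------:
--=-=--===-==---------:.:.::::::.:.::----------------------:
--------==-===----------::::::::::------------------------::
***--------=============-------:::::::::-----------------:::
*******-----:::====--:::::::::::::::.:..------------------::
************::.-::::-:::::.::::::::----------------=====-:::
```

servo_tool(
  targets=[
    [0, 0, 0, 0, 0, 0, 1],
    [0, 0, 0, 0, 0, 0, 1],
    [0, 0, 0, 0, 0, 0, 1],
    [0, 0, 0, 0, 0, 0, 1],
    [0.002, -0.004, 0.006, 0.079, 0.038, 0, 1],
    [0.002, -0.004, -0.002, 0.079, 0.038, 0, 1],
    [0, 0, 0, 0, 0, 0, 1],
  ],
)

```text
time_s: 20.1
eef_pos: [0.4146, 0.2993, -0.026]
tool_rot: [[-0.374, 0.91, -0.178], [0.825, 0.415, 0.385], [0.424, -0.003, -0.906]]
contact_force: [0.6, 0.0, 0.3]
gripper_width: 0.0853
grasp_force: 0.0
```

servo_tool(
  targets=[
    [0, 0, 0, 0, 0, 0, 0],
    [0, 0, 0, 0, 0, 0, 0],
    [0, 0, 0, 0, 0, 0, 0],
    [0, 0, 0, 0, 0, 0, 0],
    [0, 0, 0, 0, 0, 0, 0],
    [0, 0, 0, 0, 0, 0, 0],
  ],
)

```text
time_s: 20.85
eef_pos: [0.4122, 0.3033, -0.0245]
tool_rot: [[-0.381, 0.907, -0.182], [0.82, 0.422, 0.387], [0.427, -0.002, -0.904]]
contact_force: [-0.7, -0.2, 3.8]
gripper_width: 0.0142
grasp_force: 59.7
```

```bash
python3 - <<'E'
from h import *
s=ctrl.state();im=ctrl.read_camera("wrist")[:,:,::-1].copy();np.savez("w9.npz",**s);cv2.imwrite("pics/w9.png",im)
e=s["eef_pos"];T=s["tool_rot"];print(e,T)
h=cv2.cvtColor(im,cv2.COLOR_BGR2HSV);m=cv2.inRange(h,(100,110,30),(125,255,255))
for c in cv2.findContours(m,0,2)[0]:
    if cv2.contourArea(c)>150:
        print(cv2.boundingRect(c)); P=np.array([onz(ray("wrist",q.ravel().astype(float),s),.018)[:2] for q in c],np.float32)*1000
        print(" world",cv2.minAreaRect(P))
# predict glass quad at z=.0125 in image and print profile along mirror axis on z=.0125
a=np.radians(115.5);y=np.array([np.cos(a),np.sin(a),0]);x=np.array([np.sin(a),-np.cos(a),0])
g=np.array([.4131,.3002,.0125])
gr=cv2.cvtColor(im,6)
def prof(o,d,ts):
    return [int(gr[tuple(np.clip(proj("wrist",o+d*t,s)[::-1].round().astype(int),0,[479,639]))]) for t in ts]
print("along y off x=15mm", prof(g+x*.015,y,np.arange(.100,.180,.002)))
print("along x at y=130", prof(g+y*.13,x,np.arange(-.04,.04,.002)))
print("along x at neck y=85", prof(g+y*.085-[0,0,.004],x,np.arange(-.02,.02,.001)))
print("px",proj("wrist",g+y*.17,s))
E
```

```text
[ 0.4122  0.3033 -0.0245] [[-0.3811  0.9065 -0.1816]
 [ 0.8199  0.4222  0.3866]
 [ 0.4272 -0.0016 -0.9042]]
(299, 173, 40, 247)
 world ((415.16925048828125, 294.5267639160156), (16.325054168701172, 106.36491394042969), 24.877613067626953)
along y off x=15mm [172, 173, 173, 174, 95, 66, 67, 33, 23, 19, 114, 161, 161, 159, 160, 159, 160, 158, 160, 160, 160, 159, 158, 158, 157, 159, 158, 160, 157, 158, 158, 158, 158, 158, 158, 158, 158, 158, 157, 157]
along x at y=130 [171, 171, 174, 173, 173, 97, 120, 159, 160, 160, 159, 159, 159, 160, 159, 160, 160, 160, 160, 160, 158, 160, 160, 160, 160, 160, 160, 159, 161, 159, 159, 161, 160, 160, 140, 64, 171, 169, 161, 164]
along x at neck y=85 [175, 174, 174, 173, 174, 177, 176, 175, 173, 172, 172, 173, 174, 173, 177, 172, 126, 89, 111, 125, 134, 127, 112, 120, 166, 171, 171, 170, 170, 172, 171, 169, 170, 170, 172, 176, 176, 176, 173, 173]
px [316.4991 -13.8123]
```

```bash
cat > tgt.py <<'E'
from h import *
from scipy.spatial.transform import Rotation as Ro
s9=dict(np.load("w9.npz"));e9=s9["eef_pos"];T9=s9["tool_rot"]
a=np.radians(115.3);ym=np.array([np.cos(a),np.sin(a),0]);M9=np.c_[[np.sin(a),-np.cos(a),0],ym,[0,0,1]]
G9=np.array([.352,.4285,.0125]);gt=T9.T@(G9-e9);Rm=T9.T@M9
O=np.array([.6255,.0155,0]);hd=np.array([.053,-.9986,0]);V=O+[0,0,.13];seal=O+[0,0,.215];lens=O+.221*hd+[0,0,.285];aim=seal+.24*(lens-seal)
n=aim-V;n/=np.linalg.norm(n);y=np.cross([0,0,1.],hd);y/=np.linalg.norm(y);Mt=np.c_[np.cross(y,n),y,n]
Rt=Mt@Rm.T;et=V-Rt@gt
def rep(s):
    R=s["tool_rot"];e=s["eef_pos"];g=e+R@gt;M=R@Rm
    print("t",s["time_s"],"eef",e,"glass-V",g-V,"aim in glass",M.T@(aim-g))
    print("d eef",et-e,"rotvec",Ro.from_matrix(Rt@R.T).as_rotvec(),"j",s["joint_positions"])
E
python3 - <<'E'
from tgt import *
rep(ctrl.state());print(et,Rt,"n",n)
w=Ro.from_matrix(Rt@T9.T).as_rotvec();eB=et-[.07,0,-.02];eA=np.array([.41,.10,eB[2]])
for f in np.linspace(0,1,7):
    R=Ro.from_rotvec(w*f).as_matrix()@T9;e=eA+(eB-eA)*f
    print(f,e,"glass",e+R@gt,"toolz",R[:,2],"wristcam",e+R@[.09,0,-.19])
E
```

```text
t 20.9 eef [ 0.4121  0.3033 -0.0245] glass-V [-0.2736  0.413  -0.1175] aim in glass [ 0.0507 -0.5394  0.2194]
d eef [ 0.0738 -0.2789  0.1213] rotvec [ 0.2894  0.4853 -1.916 ] j [-0.2687  0.799  -0.1808  2.0388 -0.7804  0.4513  0.7697]
[0.4859 0.0244 0.0967] [[ 0.9136  0.0413  0.4045]
 [-0.1543 -0.8852  0.439 ]
 [ 0.3761 -0.4635 -0.8023]] n [ 0.0245 -0.4614  0.8868]
0.0 [0.41   0.1    0.1167] glass [0.3498 0.2252 0.1538] toolz [-0.1816  0.3866 -0.9042] wristcam [0.4102 0.1003 0.327 ]
0.16666666666666666 [0.411  0.0874 0.1167] glass [0.3962 0.2227 0.1632] toolz [-0.1148  0.4776 -0.871 ] wristcam [0.4264 0.075  0.3261]
0.3333333333333333 [0.412  0.0748 0.1167] glass [0.444  0.2049 0.1689] toolz [-0.0205  0.5411 -0.8407] wristcam [0.4376 0.0457 0.3234]
0.5 [0.413  0.0622 0.1167] glass [0.488  0.1725 0.1704] toolz [ 0.091   0.5701 -0.8165] wristcam [0.4429 0.0141 0.3192]
0.6666666666666666 [0.4139 0.0496 0.1167] glass [0.5236 0.1276 0.1675] toolz [ 0.2073  0.5615 -0.8011] wristcam [ 0.4416 -0.0175  0.3141]
0.8333333333333333 [0.4149 0.037  0.1167] glass [0.5469 0.0737 0.1604] toolz [ 0.3158  0.5161 -0.7962] wristcam [ 0.4341 -0.0471  0.3085]
1.0 [0.4159 0.0244 0.1167] glass [0.5555 0.0155 0.15  ] toolz [ 0.4045  0.439  -0.8023] wristcam [ 0.4213 -0.0728  0.303 ]
```

servo_tool(
  targets=[
    [0, 0, 0.03, 0, 0, 0, 0],
    [0, 0, 0.03, 0, 0, 0, 0],
    [0, 0, 0.03, 0, 0, 0, 0],
    [0, 0, 0.03, 0, 0, 0, 0],
    [0, 0, 0.03, 0, 0, 0, 0],
    [0, 0, 0, 0, 0, 0, 0],
  ],
)

```text
time_s: 21.65
eef_pos: [0.414, 0.3027, 0.1264]
tool_rot: [[-0.382, 0.907, -0.176], [0.821, 0.421, 0.387], [0.425, 0.003, -0.905]]
contact_force: [0.2, 0.4, -0.5]
gripper_width: 0.0143
grasp_force: 59.3
```

servo_tool(
  targets=[
    [0, -0.035, 0, 0, 0, 0, 0],
    [0, -0.035, 0, 0, 0, 0, 0],
    [0, -0.035, 0, 0, 0, 0, 0],
    [0, -0.035, 0, 0, 0, 0, 0],
    [0, -0.035, 0, 0, 0, 0, 0],
    [0, -0.035, 0, 0, 0, 0, 0],
    [0, -0.03, 0, 0, 0, 0, 0],
    [0, 0, 0, 0, 0, 0, 0],
  ],
)

```text
time_s: 22.65
eef_pos: [0.4123, 0.0597, 0.1235]
tool_rot: [[-0.375, 0.909, -0.18], [0.824, 0.416, 0.385], [0.425, -0.004, -0.905]]
contact_force: [0.2, 0.7, -1.2]
gripper_width: 0.0142
grasp_force: 59.3
```

```bash
python3 -c "
from tgt import *
rep(ctrl.state())"
```

```text
t 22.65 eef [0.4123 0.0597 0.1235] glass-V [-0.2724  0.17    0.0302] aim in glass [ 0.1555 -0.3183  0.0713]
d eef [ 0.0736 -0.0353 -0.0268] rotvec [ 0.2916  0.4795 -1.9105] j [ 0.0598  0.5007  0.0672  2.0244 -0.5078  0.9297  0.9223]
```

servo_tool(
  targets=[
    [0, -0.004, 0, 0.018, 0.03, -0.119, 0],
    [0, -0.004, 0, 0.018, 0.03, -0.119, 0],
    [0, -0.004, 0, 0.018, 0.03, -0.119, 0],
    [0, -0.004, 0, 0.018, 0.03, -0.119, 0],
    [0, -0.004, 0, 0.018, 0.03, -0.119, 0],
    [0, -0.004, 0, 0.018, 0.03, -0.119, 0],
    [0, -0.004, 0, 0.018, 0.03, -0.119, 0],
    [0, -0.004, 0, 0.018, 0.03, -0.119, 0],
    [0, 0, 0, 0, 0, 0, 0],
  ],
)

```text
time_s: 23.78
eef_pos: [0.4113, 0.0313, 0.1243]
tool_rot: [[0.521, 0.849, 0.087], [0.674, -0.471, 0.569], [0.524, -0.238, -0.818]]
contact_force: [0.6, -0.0, 0.1]
gripper_width: 0.0141
grasp_force: 59.3
```

```bash
python3 -c "
from tgt import *
rep(ctrl.state())"
```

```text
t 23.775 eef [0.4113 0.0313 0.1243] glass-V [-0.1398  0.1266  0.0477] aim in glass [ 0.1926 -0.075   0.1131]
d eef [ 0.0746 -0.0068 -0.0275] rotvec [ 0.1455  0.2416 -0.9645] j [ 0.2276  0.4903  0.179   2.22   -0.9514  0.8781  0.6062]
```

servo_tool(
  targets=[
    [0, -0.004, 0, 0.018, 0.03, -0.12, 0],
    [0, -0.004, 0, 0.018, 0.03, -0.12, 0],
    [0, -0.004, 0, 0.018, 0.03, -0.12, 0],
    [0.003, 0, 0, 0.018, 0.03, -0.12, 0],
    [0.003, 0, 0, 0.018, 0.03, -0.12, 0],
    [0.003, 0, 0, 0.018, 0.03, -0.12, 0],
    [0.003, 0, 0, 0.018, 0.03, -0.12, 0],
    [0.003, 0, 0, 0.018, 0.03, -0.12, 0],
    [0, 0, 0, 0, 0, 0, 0],
  ],
)

```text
time_s: 24.9
eef_pos: [0.4238, 0.0202, 0.1167]
tool_rot: [[0.924, 0.15, 0.353], [-0.039, -0.878, 0.476], [0.381, -0.454, -0.806]]
contact_force: [-0.2, -0.1, -1.8]
gripper_width: 0.0137
grasp_force: 59.3
```

```bash
python3 -c "
from tgt import *
rep(ctrl.state())"
```

```text
t 24.9 eef [0.4238 0.0202 0.1167] glass-V [-0.0623  0.0131  0.0206] aim in glass [0.0314 0.0529 0.1068]
d eef [ 0.0622  0.0042 -0.02  ] rotvec [ 0.0106  0.0043 -0.1209] j [ 0.7909  0.4935 -0.5756  2.4178 -1.3604  0.3409  0.1018]
```

servo_tool(
  targets=[
    [0.012, 0, -0.004, 0, 0, 0, 0],
    [0.012, 0, -0.004, 0, 0, 0, 0],
    [0.012, 0, -0.004, 0, 0, -0.03, 0],
    [0.012, 0, -0.004, 0, 0, -0.03, 0],
    [0.012, 0, -0.004, 0, 0, -0.03, 0],
    [0, 0, 0, 0, 0, -0.03, 0],
    [0, 0, 0, 0, 0, 0, 0],
  ],
)

```text
time_s: 25.78
eef_pos: [0.485, 0.0165, 0.0992]
tool_rot: [[0.916, 0.041, 0.399], [-0.146, -0.892, 0.427], [0.374, -0.449, -0.811]]
contact_force: [0.5, -0.8, -1.0]
gripper_width: 0.014
grasp_force: 59.7
```

```bash
python3 -c "
from tgt import *
rep(ctrl.state());print(ctrl.state()['contact_force'])"
```

```text
t 25.775 eef [0.485  0.0165 0.0992] glass-V [-0.0007 -0.0071  0.0018] aim in glass [-0.0037  0.0004  0.11  ]
d eef [ 0.0009  0.0079 -0.0024] rotvec [ 0.0161 -0.0051 -0.0023] j [ 0.9098  0.6686 -0.9109  2.3345 -1.3607  0.0138 -0.0584]
[ 0.5054 -0.8275 -0.9965]
```

```bash
python3 - <<'E'
from tgt import *
s=ctrl.state();im=ctrl.read_camera("wrist")[:,:,::-1].copy();cv2.imwrite("pics/w10.png",im);b=cv2.imread("pics/w9.png")
for n,i in(("w9",b),("now",im)):
    g=cv2.cvtColor(i,6);h=cv2.cvtColor(i,cv2.COLOR_BGR2HSV)
    m=cv2.inRange(h,(100,110,20),(125,255,255));print(n,"blue",[cv2.boundingRect(c) for c in cv2.findContours(m,0,2)[0] if cv2.contourArea(c)>150])
    print(" col290",g[0:70:2,290].tolist());print(" col345",g[0:70:2,345].tolist());print(" row15",g[15,235:265:2].tolist(),g[15,370:402:2].tolist());print(" neck row110",g[110,300:336:2].tolist())
h=cv2.cvtColor(im,cv2.COLOR_BGR2HSV);m=cv2.inRange(h,(5,120,80),(22,255,255));ys,xs=np.nonzero(m);print("orange",len(xs),(np.median(xs),np.median(ys)) if len(xs) else "")
# slow/steady reading
print(s["joint_vel"])
E
```

```text
w9 blue [(298, 173, 41, 248)]
 col290 [157, 157, 158, 158, 158, 158, 158, 159, 158, 158, 159, 159, 159, 159, 160, 160, 162, 159, 159, 160, 160, 161, 161, 162, 128, 34, 19, 21, 12, 44, 66, 65, 80, 134, 166]
 col345 [158, 158, 158, 157, 158, 158, 158, 159, 159, 159, 159, 159, 157, 160, 160, 160, 161, 159, 160, 160, 159, 159, 160, 162, 117, 31, 21, 17, 21, 51, 66, 68, 67, 127, 173]
 row15 [168, 166, 164, 166, 168, 167, 169, 169, 169, 167, 167, 166, 168, 166, 93] [26, 110, 169, 169, 157, 139, 118, 115, 133, 151, 162, 166, 168, 168, 167, 167]
 neck row110 [171, 173, 172, 173, 144, 106, 89, 110, 127, 134, 126, 111, 129, 168, 172, 172, 171, 169]
now blue [(299, 173, 40, 248)]
 col290 [83, 86, 84, 84, 84, 85, 85, 86, 84, 84, 84, 84, 84, 84, 84, 83, 85, 85, 83, 83, 87, 85, 85, 85, 80, 31, 17, 19, 16, 118, 194, 192, 190, 191, 191]
 col345 [84, 84, 84, 84, 84, 82, 85, 84, 86, 86, 85, 85, 84, 85, 86, 85, 84, 82, 84, 85, 85, 85, 85, 85, 78, 34, 17, 18, 23, 123, 181, 178, 178, 177, 178]
 row15 [219, 218, 217, 215, 214, 215, 217, 216, 212, 211, 213, 214, 216, 221, 209] [20, 89, 198, 207, 207, 207, 206, 206, 207, 205, 206, 207, 207, 208, 207, 206]
 neck row110 [107, 118, 119, 119, 118, 117, 105, 102, 106, 107, 97, 85, 80, 96, 87, 87, 89, 89]
orange 892 (np.float64(32.0), np.float64(104.0))
[ 0.0094 -0.0092 -0.0038  0.009   0.0036 -0.0018  0.0065]
```

servo_tool(
  targets=[
    [0, 0.004, -0.001, 0, 0, 0, 0],
    [0, 0, 0, 0, 0, 0, 0],
    [0, 0, 0, 0, 0, 0, 0],
    [0, 0, 0, 0, 0, 0, 0],
  ],
)

```text
time_s: 26.32
eef_pos: [0.4854, 0.0197, 0.1]
tool_rot: [[0.916, 0.041, 0.398], [-0.147, -0.891, 0.429], [0.372, -0.452, -0.811]]
contact_force: [0.1, 0.7, -0.5]
gripper_width: 0.0138
grasp_force: 59.7
```

```bash
python3 - <<'E'
from tgt import *
s=ctrl.state();rep(s);print(s["contact_force"],s["joint_vel"])
# cross-check of glass in the top and side views: predicted pixel of glass centre and free views of seal/ring
im=ctrl.read_camera("side")[:,:,::-1]
g=s["eef_pos"]+s["tool_rot"]@gt;M=s["tool_rot"]@Rm
gr=cv2.cvtColor(im,6)
for yy in np.arange(-.215,-.02,.005): 
    u=proj("side",g+M@[0,yy,.0]);
    if yy>-.21 and int(yy*1000)%15==0: print(int(yy*1000),u.round(),im[int(u[1]),int(u[0])])
y0,x0=235,300
for l in gr[y0:y0+75:2,x0:x0+90]: print("".join(" .:-=+*#%@"[min(9,int(v)//24)] for v in l))
for c in((-.031,-.028),(.031,-.028),(.031,.028),(-.031,.028)): print(proj("side",g+M@[c[0],c[1],0])-[x0,y0])
E
```

```text
t 26.325 eef [0.4854 0.0197 0.1   ] glass-V [-0.0003 -0.0039  0.0024] aim in glass [-0.0009 -0.0004  0.1108]
d eef [ 0.0005  0.0048 -0.0032] rotvec [ 0.0131 -0.0065 -0.0027] j [ 0.9045  0.6678 -0.9128  2.334  -1.3607  0.0137 -0.0659]
[ 0.0772  0.7357 -0.5455] [ 0.0016  0.0014 -0.002  -0.0014 -0.0002 -0.0015  0.0011]
=====************-::::::::=***+**######*#+::::::::::::::::::::::::::::::::::.            .
=====*************+-::::::::==+*#**######*-::::::::::::::::::::::::::::::::::          .=*
-=====**************+-::::::::+*###*###*#+::::::::::::::::::::::::::::::::::::.     :.:=**
-::-----***********#**+:::::::::+*##**#**: :::::::::::::::::::::::::::::::::::::::==--:*##
=-:::::::--+**********+-::..:..:==+*##*#=.   ::::::::::::::::::::::::::::::::::::::::-*###
----::::::::::--::::-::-+*-..:--:...+***-    .::::::::::::::::::::::::--:::::::::::-:*##**
--==--:::::---------*+***##+--:.:---***#-      .::::::::::::::::::+++++-:::::::::::. +====
---:::::::::+*********#######+-.::--:**#-        .:::::::::::::::::::-:::::::::::.   -====
-::::::::::::************#*#*###**----=*-            .
[... 2047 characters left out ...]
====--::::--:----------::-:::-:+-----:::::::::::-++++++++++++++++++++********#####
=*======--------:::::---------------++===+++++++-::::--++++++++++++++++++==********#######
=======--=------:::::-----=-=**********+===++++++=-:+++++++++++++++++++==+**********######
=======--=------::::::-+******************====+++++++++++++++++++++++==+************######
=======--------=--::::-+++**************+***+==--=+++++++++++++++=-==+*****+*+*===+**#####
========----------:::::-+++******+************+*+=====--=-========+*+=+=++++=---===*######
====+++++==------==-::::-+++*************************+++*+====+++====-==*******+++**######
[59.3687 19.5919]
[39.7545 38.7624]
[55.8013 56.3976]
[75.9297 36.837 ]
```

The side view puts the frame corners within about 1 px of where they should be, and the mirror hasn't slipped in the grip. Everything is steady, so I'm handing in.

```bash
python3 -c "
from plant import ctrl
print(ctrl.job_done())"
```

```text
the job is handed in; nothing more can be done
None
```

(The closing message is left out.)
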